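# Find the lens case that rattles and hold it up for inspection

### The job

One of the three sealed lens cases holds a lens that has come loose: going from the robot's left to its right, pick up each case, hold it about 10 cm above the bench, shake it briskly back and forth lengthwise a few times, and set it back upright where it stood (the last may stay in hand if it is the one). Then present the one that rattles: hold it up about 20 cm above the square rubber mat, over the mat's middle, tipped lengthwise by about 30 degrees so that the loose lens slides to one end. Finish while still holding it there, steady, with the other two cases standing back in their places and nothing else on the bench disturbed.

Things in the scene. Friction and masses are not known exactly. Their poses are not given: they have to be found in the camera images.
- case_a: the left one (left is +y) of three identical sealed lens cases: grey plastic, black lid with a slot window; 96 long (its x) x 58 wide (its y) x 44 high, 0.2 to 0.35 kg in all, latch plate on its -x end; stands free on the bench; origin at the centre of its underside, z up. Grasp it from above across its 58 mm width, by its plain vertical long sides.
- case_b: the middle one (left is +y) of three identical sealed lens cases: grey plastic, black lid with a slot window; 96 long (its x) x 58 wide (its y) x 44 high, 0.2 to 0.35 kg in all, latch plate on its -x end; stands free on the bench; origin at the centre of its underside, z up. Grasp it from above across its 58 mm width, by its plain vertical long sides.
- case_c: the right one (left is +y) of three identical sealed lens cases: grey plastic, black lid with a slot window; 96 long (its x) x 58 wide (its y) x 44 high, 0.2 to 0.35 kg in all, latch plate on its -x end; stands free on the bench; origin at the centre of its underside, z up. Grasp it from above across its 58 mm width, by its plain vertical long sides.
- lens_a (a joint): lens position along the left case, m from its middle, + to its +x end; 0 at the start. A foam-held lens stays within 2 mm; the loose one (80 g; in a different case each run) slides up to 12 mm each way, knocking, if shaken lengthwise or tipped lengthwise over 3 degrees; it stays put when level. A 9 mm white dot moves with the lens in the lid's 38 x 12 mm slot window.
- lens_b (a joint): lens position along the middle case, m from its middle, + to its +x end; 0 at the start. A foam-held lens stays within 2 mm; the loose one (80 g; in a different case each run) slides up to 12 mm each way, knocking, if shaken lengthwise or tipped lengthwise over 3 degrees; it stays put when level. A 9 mm white dot moves with the lens in the lid's 38 x 12 mm slot window.
- lens_c (a joint): lens position along the right case, m from its middle, + to its +x end; 0 at the start. A foam-held lens stays within 2 mm; the loose one (80 g; in a different case each run) slides up to 12 mm each way, knocking, if shaken lengthwise or tipped lengthwise over 3 degrees; it stays put when level. A 9 mm white dot moves with the lens in the lid's 38 x 12 mm slot window.
- mat: the hand-over mat: square black rubber, 120 x 120 x 3, fixed to the bench on its far side; origin at the centre of its underside, z up
- amber_bottle: bystander: amber glass bottle, 42 across, 70 high; origin at the centre of its underside
- clear_bottle: bystander: clear glass bottle, 42 across, 95 high; origin at the centre of its underside
- dish: bystander: shallow glass dish, 57 across, 14 high, beyond the left case, beside the mat; origin at the centre of its underside
- slide_box: bystander: cardboard slide box, 40 x 50 x 22 high, beyond the right case, beside the mat; origin at the centre of its underside
- marker: bystander: white marker pen lying flat, 14 thick, 130 long along its x; origin under its middle
- waste_pot: fixed bystander: yellow waste pot with a red flap, 120 across, 114 high, on the right at the far side; origin at the centre of its underside
Mind the look-alikes: they are no part of the job. What is shaped like the case_a but pink or red is not meant.

How it is judged (in metres and radians):
On the way, in this order (a step that is already met when the one before it is completed fails the run):
1. the left case is held clear of the bench (50 mm or more) and momentarily still (height (world z) of case_a above 0.05 m and contact force between the fingers and case_a above 0.5 N and linear speed of case_a below 0.04 m/s and angular speed of case_a below 0.3 rad/s).
2. the left case is shaken: a quick stroke in the air (over 0.08 m/s or 0.6 rad/s) (height (world z) of case_a above 0.05 m and contact force between the fingers and case_a above 0.5 N and (linear speed of case_a above 0.08 m/s or angular speed of case_a above 0.6 rad/s)).
3. the left case comes to the end of the stroke still 50 mm or more up (all of step 1).
4. the middle case is held clear of the bench (50 mm or more) and momentarily still (height (world z) of case_b above 0.05 m and contact force between the fingers and case_b above 0.5 N and linear speed of case_b below 0.04 m/s and angular speed of case_b below 0.3 rad/s).
5. the middle case is shaken: a quick stroke in the air (over 0.08 m/s or 0.6 rad/s) (height (world z) of case_b above 0.05 m and contact force between the fingers and case_b above 0.5 N and (linear speed of case_b above 0.08 m/s or angular speed of case_b above 0.6 rad/s)).
6. the middle case comes to the end of the stroke still 50 mm or more up (all of step 4).
7. the right case is held clear of the bench (50 mm or more) and momentarily still (height (world z) of case_c above 0.05 m and contact force between the fingers and case_c above 0.5 N and linear speed of case_c below 0.04 m/s and angular speed of case_c below 0.3 rad/s).
8. the right case is shaken: a quick stroke in the air (over 0.08 m/s or 0.6 rad/s) (height (world z) of case_c above 0.05 m and contact force between the fingers and case_c above 0.5 N and (linear speed of case_c above 0.08 m/s or angular speed of case_c above 0.6 rad/s)).
9. the right case comes to the end of the stroke still 50 mm or more up (all of step 7).
At the end, for the whole second after the job is handed in: The loose-lens case is held still in the fingers 0.12 to 0.32 m up, within 60 mm of the mat centre, its length tipped 0.3 to 1.3 rad, its lens over 7 mm off-centre; the other two stand upright, untouched, at rest within 40 mm of their starts (((height (world z) of case_a between 0.12 and 0.32 m and horizontal distance between case_a and mat below 0.06 m and (angle between case_a's own x axis and vertical below 1.2708 rad or angle between case_a's own x axis and vertical above 1.8708 rad) and angle between case_a's own z axis and vertical below 1.3 rad and (value of joint lens_a above 0.007 m or value of joint lens_a below -0.007 m) and contact force between the fingers and case_a above 0.5 N and linear speed of case_a below 0.03 m/s and distance of each of case_b, case_c from where it was at the start of the episode below 0.04 m and angle between each of case_b, case_c's own z axis and vertical below 0.1 rad and linear speed of each of case_b, case_c below 0.02 m/s and contact force between each of the arm, the fingers and case_b below 0.05 N and contact force between each of case_b, case_c and case_a below 0.05 N and contact force between each of the arm, the fingers and case_c below 0.05 N) or (height (world z) of case_b between 0.12 and 0.32 m and horizontal distance between case_b and mat below 0.06 m and (angle between case_b's own x axis and vertical below 1.2708 rad or angle between case_b's own x axis and vertical above 1.8708 rad) and angle between case_b's own z axis and vertical below 1.3 rad and (value of joint lens_b above 0.007 m or value of joint lens_b below -0.007 m) and contact force between the fingers and case_b above 0.5 N and linear speed of case_b below 0.03 m/s and distance of each of case_a, case_c from where it was at the start of the episode below 0.04 m and angle between each of case_a, case_c's own z axis and vertical below 0.1 rad and linear speed of each of case_a, case_c below 0.02 m/s and contact force between each of the arm, the fingers and case_a below 0.05 N and contact force between each of case_a, case_c and case_b below 0.05 N and contact force between each of the arm, the fingers and case_c below 0.05 N) or (height (world z) of case_c between 0.12 and 0.32 m and horizontal distance between case_c and mat below 0.06 m and (angle between case_c's own x axis and vertical below 1.2708 rad or angle between case_c's own x axis and vertical above 1.8708 rad) and angle between case_c's own z axis and vertical below 1.3 rad and (value of joint lens_c above 0.007 m or value of joint lens_c below -0.007 m) and contact force between the fingers and case_c above 0.5 N and linear speed of case_c below 0.03 m/s and distance of each of case_a, case_b from where it was at the start of the episode below 0.04 m and angle between each of case_a, case_b's own z axis and vertical below 0.1 rad and linear speed of each of case_a, case_b below 0.02 m/s and contact force between each of the arm, the fingers and case_a below 0.05 N and contact force between each of case_a, case_b and case_c below 0.05 N and contact force between each of the arm, the fingers and case_b below 0.05 N))); the arm keeps its last pose, push and grip.
It fails at once if a bystander (bottle, dish, slide box, marker) is moved more than 30 mm or a bottle is tipped over (distance of any of amber_bottle, clear_bottle, dish, slide_box, marker from where it was at the start of the episode above 0.03 m or angle between any of amber_bottle, clear_bottle's own z axis and vertical above 0.6 rad).
It also fails if it takes over 72 s, if anything falls off the work surface, if the arm or the gripper's body presses on something with over 40 N, if the wrist force passes 120 N, or if a joint passes its speed limit or range.

### The arm

A 6-joint arm with a two-finger parallel gripper is mounted at the origin on the work surface. World frame = base frame: x ahead of the robot, y to its left, z up, the work surface at z = 0. Lengths are in mm, angles in rad, forces in N, time in s.
With the tool pointing down it reaches from about 275 to 750 mm from the base axis. Payload 10.2 kg.
Tool frame: the origin (TCP) lies at the very end of the fingers, on their centre line; the grasp point (between the pads) lies 19 mm behind it; x points along the fingers, y is the direction in which the jaws open and shut, and the axes are right-handed (so a half turn about x gives the same grasp; the last joint's range is limited). The gripper opens to 85 mm and grips with 20 to 120 N. Pads are 22 mm wide; open, the fingers measure 114 mm over their backs; the gripper's body (76 mm by 85 mm) begins 54 mm behind the grasp point. The pads swing forward as they close: fully open they stand 13 mm farther back than shut.
Start: joints at [-1.562, 0.313, 1.498, -0, 1.331, -0.223], TCP at [120.594, -510.968, 231.294] pointing down, gripper open.
Joint ranges: [-2.94, 2.94], [-0.97, 2.17], [0.19, 2.56], [-1.23, 4.37], [0.02, 3.11], [-2.88, 2.88]. Speed limits (rad/s): [2.39, 2.39, 3.01, 3.14, 3.14, 3.14].

### API

Orientations are given as a unit quaternion [w, x, y, z].
In Python, from rig import ctrl gives the robot as it stands. The module is installed in compiled form; this text tells all that it offers.
- The arm moves only by the tool move_arm, never from a script. Its argument "targets" is a list that holds one entry, the list of rows, each a list of 7 numbers: the opening, from 0 (shut) to 1 (fully open), then the shift along the tool's x, y, z each as a share of 150 mm, from -1 to 1, then the turn, a rotation vector about the tool's x, y, z each as a share of 60 degrees, from -1 to 1. A call has 1 to 5 rows; each row shifts and turns the commanded pose from where the row before left it, along the tool's axes as they then stand; what a row does not reach is not made up. A row lasts 1/10 s, in which the tool goes at most 50 mm and 8.59 degrees, less where a joint would pass 70% of its speed; a pose out of reach is approached as far as the arm can. A call with a number of a shift or a turn outside -1 to 1 is refused whole. A call with a gripper value outside its range is refused whole. The fingers move at their own pace and stop on an object; "force" is the grip in N (left out, the last holds). Time passes only in rows, so rows that do not move let the fingers close. It gives the time, the measured TCP pose, the force and the opening at its end, in the units of the state.
- ctrl.sense(): the state, without advancing time (a new reading comes with each control period).
- ctrl.capture(name): name is "scene" or "top"; returns the picture (420x560x3 uint8, red, green, blue); there is no depth.
- ctrl.calibration(name): a dict with "camera_matrix" (3x3 intrinsics, pixels), "D" ([k1, k2, p1, p2, k3] as OpenCV has them; the pictures are not rectified), "extrinsics" (4x4, takes a point from world to camera coordinates). Camera axes: x right, y down, z forward; pixel columns grow to the right and rows downward; lengths in mm; the calibration is good to about 2 mm. A picture is of the moment at which its call begins. calibration takes no time and is no camera call.
- ctrl.finish_job(): hands the job in, once; it reports no verdict.
Trained networks look in the newest picture that a camera, given by its name, has taken for a name from the list of things; names that differ only in an ending like _2 or _b are one class to them, and where a whole thing is asked for, a point or a joint stands for the part that bears it (a point fixed in the world has none). Each returns a list of dicts, best first, with "confidence" (0 to 1); they miss things now and then, are a little off and sometimes report something else, mostly with a low value. They report only what shows in the picture. A call takes as long as a camera call. They do not tell look-alikes from the thing itself.
- ctrl.recognise(label, camera): "point" ([row, column] in pixels, amid what is visible of it).
- ctrl.cut_out(label, camera): "pixels" (420x560 bool, what is visible of it) and "point" ([row, column] in pixels, amid what is visible of it).
The state is a dict: "time_s": time; "joints": joint angles; "dq": joint speeds; "tau": joint torques, N m; "eef_pos": TCP position; "ee_rot": TCP orientation; "force": force on the tool from outside, world axes, zero at the start; "wrist_torque": the same for the moment, N m; "grip_width": opening from 0.0 (shut) to 1.0 (fully open).
Only numpy, scipy, OpenCV 4.12 (cv2) and the standard library are available. Lean on these libraries where they do the work, as an engineer would, in place of code of your own. Each camera call takes 0.05 s, during which the arm holds its last target.

## Working session

There is one attempt and no reset: what is moved stays moved. The work goes in short steps, Python scripts to look and compute and a tool call to move; the robot and the scene stay as the last step left them, time stands still between calls to the robot, and variables do not carry over. Pictures are saved under pics/ and viewed, and the job is handed in when it is done.

Besides the shell and the picture viewer there is one more tool, called as a command line: name --argument value ..., lists and objects as JSON in quotes. move_arm: Moves the arm, as the interface text tells. Shift numbers are shares of 150 mm and turn numbers shares of 60 degrees, none past 1 either way. Its arguments: {"type":"object","properties":{"targets":{"type":"array","items":{"type":"array","items":{"type":"array","items":{"type":"number","minimum":-1,"maximum":1}}}},"force":{"type":"number"}},"required":["targets"]}

```bash
mkdir -p pics; ls; python3 - <<'E'
from rig import ctrl
import cv2
print(ctrl.sense())
for n in("scene","top"):
    im=ctrl.capture(n); cv2.imwrite(f"pics/{n}0.png",im[:,:,::-1])
    c=ctrl.calibration(n); print(n,c)
E
```

```text
pics
{'time_s': 0.0, 'joints': array([-1.56240477e+00,  3.13427241e-01,  1.49845868e+00,  1.54239357e-05,
        1.33100696e+00, -2.23372573e-01]), 'dq': array([ 1.17970495e-04, -9.04398946e-05, -7.72811640e-04, -1.80120043e-04,
       -3.48231395e-04, -6.09451994e-04]), 'tau': array([-1.17321291e-03, -4.12266076e+01, -2.59742707e+01, -2.53103326e-04,
        4.09654036e-03, -1.47495217e-05]), 'eef_pos': array([ 120.59349049, -510.68802984,  230.73859652]), 'ee_rot': array([ 0.08129994,  0.70241893,  0.0822129 , -0.70230976]), 'force': array([-0.21645743,  0.41943117,  0.26834147]), 'wrist_torque': array([ 0.0173724 ,  0.0358333 , -0.00169263]), 'grip_width': 0.995307740105938}
scene {'camera_matrix': array([[386.28090543,   0.        , 275.52823878],
       [  0.        , 386.28090543, 213.2797968 ],
       [  0.        ,   0.        ,   1.        ]]), 'D': array([-0.07994698,  0.        ,  0.        ,  0.        ,  0.        ]), 'extrinsics': array([[ 6.88325124e-01,  7.25036836e-01,  2.30241202e-02,
        -3.45811856e+02],
       [ 4.79369361e-01, -4.30816593e-01, -7.64592754e-01,
        -2.46209993e+02],
       [-5.44438738e-01,  5.37325460e-01, -6.44102329e-01,
         1.43550290e+03],
       [ 0.00000000e+00,  0.00000000e+00,  0.00000000e+00,
         1.00000000e+00]])}
top {'camera_matrix': array([[434.09229611,   0.        , 283.76388363],
       [  0.        , 434.09229611, 210.95340938],
       [  0.        ,   0.        ,   1.        ]]), 'D': array([-0.006458,  0.      ,  0.      ,  0.      ,  0.      ]), 'extrinsics': array([[-2.40225340e-02, -9.99710927e-01, -9.90496557e-04,
        -4.94132342e+01],
       [-9.90499001e-01,  2.39353489e-02, -1.35420933e-01,
         5.48068617e+02],
       [ 1.35405494e-01, -2.27206810e-03, -9.90787661e-01,
         9.83034902e+02],
       [ 0.00000000e+00,  0.00000000e+00,  0.00000000e+00,
         1.00000000e+00]])}
```

View pics/scene0.png

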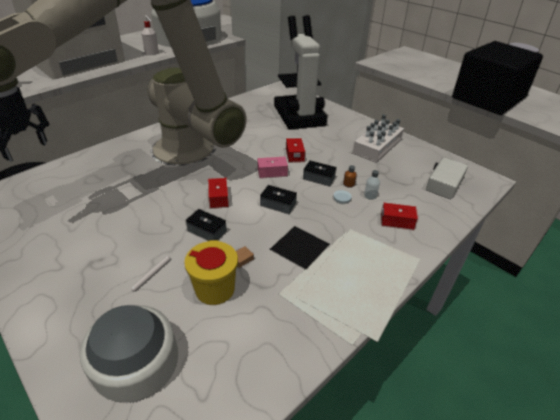

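View pics/top0.png

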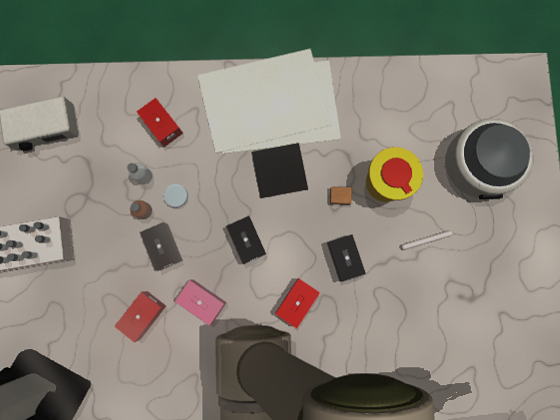

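```bash
cat > h.py <<'E'
from rig import ctrl
import numpy as np, cv2
from scipy.optimize import minimize
from scipy.spatial.transform import Rotation as R
CAL={n:ctrl.calibration(n) for n in("scene","top")}
def proj(n,P):
    c=CAL[n];E=c["extrinsics"];rv=cv2.Rodrigues(E[:3,:3])[0]
    return cv2.projectPoints(np.asarray(P,float).reshape(-1,1,3),rv,E[:3,3],c["camera_matrix"],c["D"])[0].reshape(-1,2)
def pix(n,uv,z):
    c=CAL[n];E=c["extrinsics"]
    d=cv2.undistortPoints(np.array(uv,float).reshape(-1,1,2),c["camera_matrix"],c["D"]).reshape(-1,2)
    d=np.c_[d,np.ones(len(d))]@E[:3,:3]; C=-E[:3,:3].T@E[:3,3]
    return C+d*((z-C[2])/d[:,2])[:,None]
def box(x,y,a,L,W,H,z0=0):
    c,s=np.cos(a),np.sin(a)
    return np.array([[x+c*u*L/2-s*v*W/2,y+s*u*L/2+c*v*W/2,z0+w*H] for u in(-1,1) for v in(-1,1) for w in(0,1)])
def fitbox(n,mask,dims,p0):
    S=4
    m=cv2.resize(mask.astype(np.float32),None,fx=S,fy=S,interpolation=cv2.INTER_LINEAR)>.5
    def cost(p):
        uv=proj(n,box(p[0],p[1],p[2]/50,*dims))
        h=cv2.convexHull(((uv+.5)*S-.5).astype(np.float32))
        t=np.zeros(m.shape,np.uint8);cv2.fillConvexPoly(t,np.round(h*16).astype(np.int32),1,shift=4)
        t=t>0
        return 1-(t&m).sum()/(t|m).sum()
    best=None
    for a0 in np.arange(0,np.pi,np.pi/8):
        r=minimize(cost,[p0[0],p0[1],a0*50],method="Nelder-Mead",options=dict(initial_simplex=[[p0[0],p0[1],a0*50],[p0[0]+8,p0[1],a0*50],[p0[0],p0[1]+8,a0*50],[p0[0],p0[1],a0*50+8]],xatol=.1,fatol=1e-4))
        if best is None or r.fun<best.fun: best=r
    return best.x[0],best.x[1],best.x[2]/50,1-best.fun
E
python3 - <<'E'
from h import *
for n in("top","scene"):
    im=ctrl.capture(n)
    for d in ctrl.cut_out("case_a",n):
        m=d["pixels"];col=np.median(im[m],0)
        p=pix(n,[d["point"][::-1]],22)[0]
        print(n,np.round(d["point"]),round(d["confidence"],2),m.sum(),col,np.round(p))
        if col.max()<100 and m.sum()>200: print("   fit",fitbox(n,m,(96,58,44),p[:2]))
for l,z in(("mat",3),("amber_bottle",35),("clear_bottle",47),("dish",7),("slide_box",11),("marker",7),("waste_pot",57)):
    for d in ctrl.recognise(l,"top")[:2]: print(l,np.round(d["point"]),round(d["confidence"],2),np.round(pix("top",[d["point"][::-1]],z)[0]))
print(ctrl.sense()["time_s"])
t=cv2.imread("pics/top0.png")
cv2.imwrite("pics/crop.png",cv2.resize(t[190:300,110:400],None,fx=2.7,fy=2.7,interpolation=cv2.INTER_CUBIC))
E
```

```text
top [317. 141.] 0.96 1340 [161.  70.  66.] [310. 274.  22.]
top [260. 346.] 0.93 1169 [45. 42. 42.] [ 430. -207.   22.]
   fit (np.float64(435.4463911949398), np.float64(-204.36676576823288), np.float64(3.4272190799052296), np.float64(0.9620586223227912))
top [240. 244.] 0.82 1119 [42. 40. 39.] [482.  33.  22.]
   fit (np.float64(483.52988897647475), np.float64(28.854959623533837), np.float64(0.4002626446075845), np.float64(0.9626008175892167))
top [245. 163.] 0.78 1210 [73. 68. 64.] [474. 225.  22.]
   fit (np.float64(473.00254803668804), np.float64(230.21078649626514), np.float64(0.38587436945563425), np.float64(0.951085084395453))
top [304. 298.] 0.77 1111 [179.  41.  38.] [331. -90.  22.]
top [299. 201.] 0.72 1207 [186. 107. 130.] [348. 135.  22.]
top [122. 160.] 0.58 1069 [159.  34.  32.] [776. 235.  22.]
scene [200. 281.] 0.97 786 [34. 35. 35.] [493.  32.  22.]
   fit (np.float64(481.89334343956216), np.float64(27.62525136725131), np.float64(0.388248333447454), np.float64(0.9607918954450545))
scene [225. 206.] 0.8 922 [29. 30. 30.] [ 435. -204.   22.]
   fit (np.float64(434.166
[... 293 characters left out ...]
 fit (np.float64(473.8717766163776), np.float64(228.76158263259777), np.float64(0.37403231182299235), np.float64(0.9579054491627348))
scene [214. 398.] 0.57 867 [116.  23.  21.] [772. 240.  22.]
scene [169. 270.] 0.56 634 [115.  82.  90.] [346. 123.  22.]
mat [171. 280.] 0.96 [650. -57.   3.]
amber_bottle [209. 140.] 0.71 [559. 277.  35.]
clear_bottle [171. 138.] 0.68 [650. 280.  47.]
dish [195. 175.] 0.63 [597. 202.   7.]
slide_box [198. 339.] 0.84 [ 580. -197.   11.]
slide_box [246. 161.] 0.48 [472. 232.  11.]
marker [235. 428.] 0.59 [ 484. -409.    7.]
marker [174. 394.] 0.35 [ 636. -336.    7.]
waste_pot [175. 392.] 0.94 [ 623. -317.   57.]
waste_pot [208. 141.] 0.7 [559. 266.  57.]
0.65
```

View pics/crop.png

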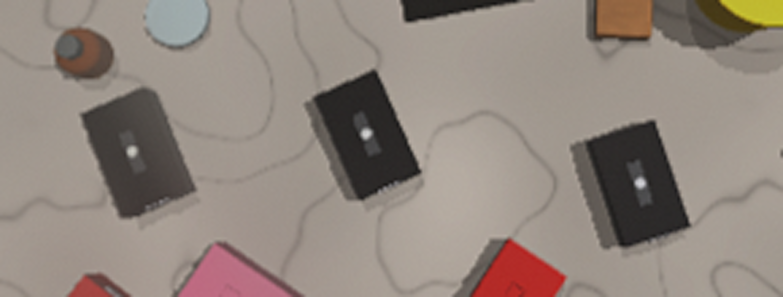

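```bash
cat >> h.py <<'E'
def cur():
    s=ctrl.sense();q=s["ee_rot"];return s,s["eef_pos"],R.from_quat([q[1],q[2],q[3],q[0]])
def yawrot(a,flip=0):
    # tool x down, tool y along case width dir (a+90deg) or opposite
    y=np.array([-np.sin(a),np.cos(a),0])*(-1 if flip else 1);x=np.array([0,0,-1.]);z=np.cross(x,y)
    return R.from_matrix(np.c_[x,y,z])
def plan(pos,rot,g=None,n=None,start=None):
    s,p,r=cur()
    if start is not None:p,r=start
    tot=(r.inv()*rot).as_rotvec(); d=np.linalg.norm(np.array(pos)-p)
    if n is None:n=int(max(np.ceil(d/48),np.ceil(np.degrees(np.linalg.norm(tot))/8.3),1))
    print("pos",np.round(p,1),"dist",round(d,1),"turn deg",np.round(np.degrees(tot),1),"n",n)
    for i in range(n):
        # straight line in world, constant turn
        ri=r*R.from_rotvec(tot*i/n)
        sh=ri.inv().apply((np.array(pos)-p)/n)/150
        print([round(float(v),3) for v in sh]+[round(float(v),3) for v in np.degrees(tot)/n/60])
CA=(473.4,229.5,.38);CB=(482.7,28.2,.394);CC=(434.8,-205.,.297)
E
python3 - <<'E'
from h import *
s,p,r=cur();print(np.round(r.as_matrix(),3))
ctrl.capture("top")
for l,dims,z in(("mat",(120,120,3),3),):
    d=ctrl.cut_out(l,"top")[0];p0=pix("top",[d["point"][::-1]],z)[0];print(fitbox("top",d["pixels"],dims,p0[:2]))
for f in(0,1): plan((CA[0],CA[1],160),yawrot(CA[2],f))
E
```

```text
[[-0.     0.23  -0.973]
 [-0.    -0.973 -0.23 ]
 [-1.     0.     0.   ]]
(np.float64(655.1693881013749), np.float64(-54.592285241050575), np.float64(1.7441088668556597), np.float64(0.9584306646846464))
pos [ 120.6 -511.   231.3] dist 823.3 turn deg [171.5   0.   -0. ] n 21
[0.023, -0.203, -0.163, 0.136, 0.0, -0.0]
[0.023, -0.224, -0.133, 0.136, 0.0, -0.0]
[0.023, -0.241, -0.099, 0.136, 0.0, -0.0]
[0.023, -0.252, -0.064, 0.136, 0.0, -0.0]
[0.023, -0.259, -0.028, 0.136, 0.0, -0.0]
[0.023, -0.26, 0.009, 0.136, 0.0, -0.0]
[0.023, -0.256, 0.046, 0.136, 0.0, -0.0]
[0.023, -0.247, 0.082, 0.136, 0.0, -0.0]
[0.023, -0.233, 0.117, 0.136, 0.0, -0.0]
[0.023, -0.214, 0.148, 0.136, 0.0, -0.0]
[0.023, -0.191, 0.177, 0.136, 0.0, -0.0]
[0.023, -0.164, 0.203, 0.136, 0.0, -0.0]
[0.023, -0.133, 0.224, 0.136, 0.0, -0.0]
[0.023, -0.1, 0.24, 0.136, 0.0, -0.0]
[0.023, -0.065, 0.252, 0.136, 0.0, -0.0]
[0.023, -0.028, 0.259, 0.136, 0.0, -0.0]
[0.023, 0.009, 0.26, 0.136, 0.0, -0.0]
[0.023, 0.046, 0.256, 0.136, 0.0, -0.0]
[0.023, 0.082, 0.247, 0.136, 0.0, -0.0]
[0.023, 0.116, 0.233, 0.136, 0.0, -0.0]
[0.023, 0.148, 0.214, 0.136, 0.0, -0.0]
pos [ 120.6 -511.   231.3] dist 823.3 turn deg [-8.5  0.   0. ] n 18
[0.026, -0.237, -0.19, -0.008, 0.0, 0.0]
[0.026, -0.235, -0.192, -0.008, 0.0, 0.0]
[0.026, -0.234, -0.194, -0.008, 0.0, 0.0]
[0.026, -0.232, -0.196, -0.008, 0.0, 0.0]
[0.026, -0.231, -0.198, -0.008, 0.0, 0.0]
[0.026, -0.229, -0.2, -0.008, 0.0, 0.0]
[0.026, -0.227, -0.202, -0.008, 0.0, 0.0]
[0.026, -0.226, -0.204, -0.008, 0.0, 0.0]
[0.026, -0.224, -0.205, -0.008, 0.0, 0.0]
[0.026, -0.222, -0.207, -0.008, 0.0, 0.0]
[0.026, -0.22, -0.209, -0.008, 0.0, 0.0]
[0.026, -0.219, -0.211, -0.008, 0.0, 0.0]
[0.026, -0.217, -0.213, -0.008, 0.0, 0.0]
[0.026, -0.215, -0.214, -0.008, 0.0, 0.0]
[0.026, -0.213, -0.216, -0.008, 0.0, 0.0]
[0.026, -0.212, -0.218, -0.008, 0.0, 0.0]
[0.026, -0.21, -0.22, -0.008, 0.0, 0.0]
[0.026, -0.208, -0.221, -0.008, 0.0, 0.0]
```

move_arm --targets '[[[1,0,-0.24,-0.19,0,0,0],[1,0,-0.24,-0.19,0,0,0],[1,0,-0.24,-0.19,0,0,0],[1,0,-0.24,-0.19,0,0,0],[1,0,-0.24,-0.19,0,0,0]]]' --force 40

```text
time_s: 1.25
eef_pos: [218.3, -301.3, 231.3]
ee_rot: [0.082, 0.702, 0.081, -0.702]
force: [0.6, 0.2, -0.8]
grip_width: 0.999
```

move_arm --targets '[[[1,0,-0.24,-0.19,0,0,0],[1,0,-0.24,-0.19,0,0,0],[1,0,-0.24,-0.19,0,0,0],[1,0,-0.24,-0.19,0,0,0],[1,0,-0.24,-0.19,0,0,0]]]'

```text
time_s: 1.75
eef_pos: [315.6, -93.4, 231.6]
ee_rot: [0.082, 0.703, 0.081, -0.702]
force: [0.7, -1.4, 0.4]
grip_width: 1.0
```

move_arm --targets '[[[1,0,-0.24,-0.19,0,0,0],[1,0,-0.24,-0.19,0,0,0],[1,0,-0.24,-0.19,0,0,0],[1,0,-0.24,-0.19,0,0,0],[1,0,-0.24,-0.19,0,0,0]]]'

```text
time_s: 2.25
eef_pos: [413.1, 115.0, 231.5]
ee_rot: [0.082, 0.703, 0.082, -0.702]
force: [1.1, -1.5, -0.5]
grip_width: 1.002
```

```bash
python3 - <<'E'
from h import *
s,p,r=cur();print(s["time_s"],s["joints"])
plan((CA[0],CA[1],160),yawrot(CA[2],1))
E
```

```text
2.25 [-3.17355877e-03  9.78084249e-02  1.76372163e+00 -1.01385723e-04
  1.27929039e+00  1.33531046e+00]
pos [413.1 115.  231.5] dist 147.9 turn deg [-8.5 -0.  -0. ] n 4
[0.119, -0.163, -0.142, -0.035, -0.0, -0.0]
[0.119, -0.157, -0.148, -0.035, -0.0, -0.0]
[0.119, -0.152, -0.153, -0.035, -0.0, -0.0]
[0.119, -0.146, -0.159, -0.035, -0.0, -0.0]
```

move_arm --targets '[[[1,0.1,-0.163,-0.142,-0.035,0,0],[1,0.1,-0.157,-0.148,-0.035,0,0],[1,0.1,-0.152,-0.153,-0.035,0,0],[1,0.1,-0.146,-0.159,-0.035,0,0],[1,0,0,0,0,0,0]]]'

```text
time_s: 2.75
eef_pos: [473.0, 229.5, 169.0]
ee_rot: [-0.134, -0.693, -0.134, 0.695]
force: [0.3, -0.7, -0.0]
grip_width: 0.997
```

```bash
python3 - <<'E'
from h import *
plan((CA[0],CA[1],5),yawrot(CA[2],1))
for n in("scene","top"): cv2.imwrite(f"pics/{n}1.png",ctrl.capture(n)[:,:,::-1])
E
```

```text
pos [473.  229.5 169. ] dist 164.0 turn deg [0.1 0.2 0.1] n 4
[0.273, 0.001, -0.001, 0.0, 0.001, 0.0]
[0.273, 0.0, -0.001, 0.0, 0.001, 0.0]
[0.273, 0.0, -0.001, 0.0, 0.001, 0.0]
[0.273, 0.0, -0.001, 0.0, 0.001, 0.0]
```

View pics/scene1.png

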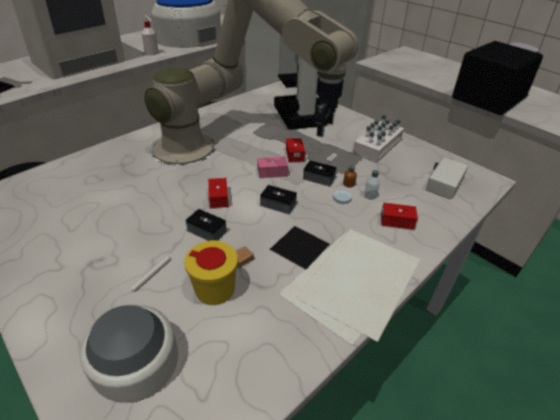

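move_arm --targets '[[[1,0.3,0,0,0,0,0],[1,0.3,0,0,0,0,0],[1,0.27,0,0,0,0,0],[1,0.15,0,0,0,0,0],[1,0.06,0,0,0,0,0]]]'

```text
time_s: 3.35
eef_pos: [472.3, 226.3, 8.2]
ee_rot: [-0.133, -0.694, -0.132, 0.695]
force: [-0.9, -0.6, 0.6]
grip_width: 1.003
```

move_arm --targets '[[[0,0,0,0,0,0,0],[0,0,0,0,0,0,0],[0,0,0,0,0,0,0],[0,0,0,0,0,0,0],[0,0,0,0,0,0,0]]]' --force 50

```text
time_s: 3.85
eef_pos: [474.2, 227.4, 11.2]
ee_rot: [0.133, 0.696, 0.133, -0.693]
force: [-1.3, -1.3, 7.5]
grip_width: 0.672
```

move_arm --targets '[[[0,-0.05,0,0,0,0,0],[0,-0.15,0,0,0,0,0],[0,-0.2,0,0,0,0,0],[0,-0.2,0,0,0,0,0],[0,-0.1,0,0,0,0,0]]]'

```text
time_s: 4.35
eef_pos: [473.8, 227.6, 117.5]
ee_rot: [0.133, 0.696, 0.133, -0.693]
force: [0.3, 0.2, -3.4]
grip_width: 0.669
```

move_arm --targets '[[[0,0,0,0,0,0,0],[0,0,0,0,0,0,0],[0,0,0,0,0,0,0],[0,0,0,0,0,0,0]]]'

```text
time_s: 4.75
eef_pos: [472.6, 227.2, 113.3]
ee_rot: [-0.133, -0.694, -0.133, 0.695]
force: [-0.3, 0.0, -3.0]
grip_width: 0.672
```

```bash
python3 - <<'E'
from h import *
s,p,r=cur();print(s)
for n in("scene","top"): cv2.imwrite(f"pics/{n}2.png",ctrl.capture(n)[:,:,::-1])
t=cv2.imread("pics/scene2.png")[90:240,230:430]
u=cv2.imread("pics/top2.png")[170:320,80:280]
cv2.imwrite("pics/c2.png",cv2.resize(np.hstack([t,u]),None,fx=2,fy=2,interpolation=cv2.INTER_CUBIC))
E
```

```text
{'time_s': 4.75, 'joints': array([2.24523835e-01, 4.36467359e-01, 1.65144125e+00, 7.62681555e-06,
       1.05562025e+00, 1.41697734e+00]), 'dq': array([-0.00075474, -0.0023245 , -0.0045891 ,  0.00203177, -0.00057069,
       -0.00092988]), 'tau': array([ 2.15883704e-02, -4.49761820e+01, -2.33749044e+01, -8.55186317e-05,
        7.76294415e-03, -1.32761365e-04]), 'eef_pos': array([472.56608923, 227.2179538 , 113.340258  ]), 'ee_rot': array([-0.13298849, -0.69380799, -0.13294478,  0.6951764 ]), 'force': array([-0.283932  ,  0.04364119, -2.98655204]), 'wrist_torque': array([0.02179681, 0.00530398, 0.01071639]), 'grip_width': 0.6717810393453771}
```

View pics/c2.png

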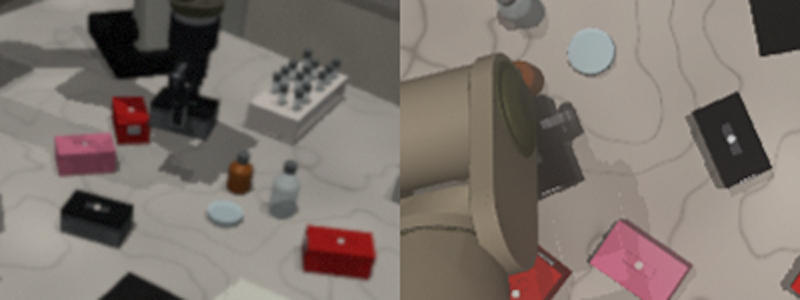

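move_arm --targets '[[[0,0,0,0.25,0,0,0],[0,0,0,-0.25,0,0,0],[0,0,0,0.25,0,0,0],[0,0,0,-0.25,0,0,0],[0,0,0,0.25,0,0,0]]]'

```text
time_s: 5.35
eef_pos: [444.3, 214.6, 112.1]
ee_rot: [0.133, 0.696, 0.133, -0.694]
force: [0.2, -1.6, -1.3]
grip_width: 0.674
```

move_arm --targets '[[[0,0,0,0,0,0,0],[0,0,0,-0.25,0,0,0],[0,0,0,0.25,0,0,0],[0,0,0,-0.25,0,0,0]]]'

```text
time_s: 5.75
eef_pos: [456.3, 223.8, 105.4]
ee_rot: [-0.134, -0.682, -0.133, 0.706]
force: [0.0, -0.0, -5.3]
grip_width: 0.67
```

move_arm --targets '[[[0,0,0,0,0,0,0],[0,0,0,0,0,0,0],[0,0,0,0,0,0,0],[0,0,0,0,0,0,0],[0,0,0,0,0,0,0]]]'

```text
time_s: 6.25
eef_pos: [473.1, 227.3, 114.5]
ee_rot: [0.133, 0.695, 0.133, -0.694]
force: [-1.4, 0.6, -4.0]
grip_width: 0.672
```

```bash
python3 - <<'E'
from h import *
s,p,r=cur();print(s["time_s"],s["force"],s["wrist_torque"],s["dq"])
plan((CA[0],CA[1],12),yawrot(CA[2],1))
cv2.imwrite("pics/s3.png",cv2.resize(ctrl.capture("scene")[110:200,270:370,::-1],None,fx=6,fy=6,interpolation=cv2.INTER_CUBIC))
E
```

```text
6.25 [-1.38699863  0.59002457 -3.96119203] [ 0.01100264  0.00777277 -0.0154394 ] [-7.62272231e-04  1.38011591e-03 -5.55472157e-04  1.37509271e-04
  3.34008747e-06  2.61449298e-04]
pos [473.1 227.3 114.5] dist 102.6 turn deg [-0.1 -0.  -0. ] n 3
[0.228, -0.004, -0.002, -0.001, -0.0, -0.0]
[0.228, -0.004, -0.002, -0.001, -0.0, -0.0]
[0.228, -0.004, -0.002, -0.001, -0.0, -0.0]
```

View pics/s3.png

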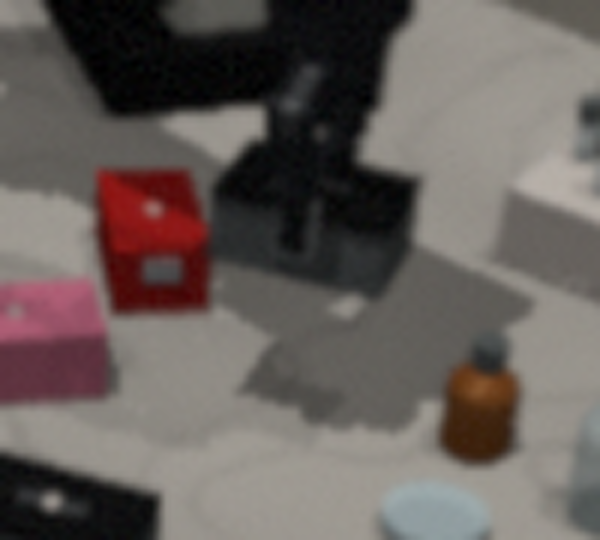

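move_arm --targets '[[[0,0.25,0,0,0,0,0],[0,0.25,0,0,0,0,0],[0,0.12,0,0,0,0,0],[0,0.06,0,0,0,0,0],[0,0,0,0,0,0,0]]]'

```text
time_s: 6.8
eef_pos: [473.2, 227.4, 12.3]
ee_rot: [-0.133, -0.694, -0.133, 0.695]
force: [1.3, 0.4, -2.5]
grip_width: 0.672
```

move_arm --targets '[[[0,0,0,0,0,0,0],[0,0,0,0,0,0,0]]]'

```text
time_s: 7.0
eef_pos: [473.6, 227.5, 13.0]
ee_rot: [0.133, 0.695, 0.133, -0.694]
force: [0.8, -0.0, -2.5]
grip_width: 0.669
```

move_arm --targets '[[[0,0.015,0,0,0,0,0],[0,0,0,0,0,0,0],[0.8,0,0,0,0,0,0],[1,0,0,0,0,0,0],[1,0,0,0,0,0,0]]]'

```text
time_s: 7.5
eef_pos: [473.1, 227.4, 10.1]
ee_rot: [0.133, 0.695, 0.133, -0.694]
force: [-0.3, 0.1, -0.5]
grip_width: 0.998
```

move_arm --targets '[[[1,0,0,0,0,0,0],[1,-0.1,0,0,0,0,0],[1,-0.3,0,0,0,0,0],[1,-0.33,0,0,0,0,0],[1,-0.2,0,0,0,0,0]]]'

```text
time_s: 8.0
eef_pos: [473.7, 227.6, 153.0]
ee_rot: [0.133, 0.696, 0.133, -0.693]
force: [1.0, 1.3, 0.2]
grip_width: 0.996
```

```bash
python3 - <<'E'
from h import *
plan((CB[0],CB[1],150),yawrot(CB[2],1))
E
```

```text
pos [473.7 227.6 153. ] dist 199.6 turn deg [-0.9 -0.2 -0. ] n 5
[0.004, 0.251, 0.087, -0.003, -0.001, -0.0]
[0.004, 0.251, 0.088, -0.003, -0.001, -0.0]
[0.004, 0.251, 0.089, -0.003, -0.001, -0.0]
[0.004, 0.251, 0.089, -0.003, -0.001, -0.0]
[0.004, 0.25, 0.09, -0.003, -0.001, -0.0]
```

move_arm --targets '[[[1,0,0.25,0.09,-0.003,0,0],[1,0,0.25,0.09,-0.003,0,0],[1,0,0.25,0.09,-0.003,0,0],[1,0,0.25,0.09,-0.003,0,0],[1,0,0.25,0.09,-0.003,0,0]]]'

```text
time_s: 8.5
eef_pos: [480.7, 26.7, 149.7]
ee_rot: [0.139, 0.694, 0.138, -0.693]
force: [0.7, 0.5, 0.7]
grip_width: 0.997
```

move_arm --targets '[[[1,0,0,0,0,0,0]]]'

```text
time_s: 8.6
eef_pos: [481.1, 24.6, 149.6]
ee_rot: [0.137, 0.694, 0.137, -0.694]
force: [0.4, -0.6, 0.2]
grip_width: 1.003
```

```bash
python3 - <<'E'
from h import *
plan((CB[0],CB[1],12),yawrot(CB[2],1))
im=ctrl.capture("top");cv2.imwrite("pics/top3.png",im[:,:,::-1])
s=ctrl.capture("scene");cv2.imwrite("pics/s4.png",np.hstack([cv2.resize(im[200:290,110:210,::-1],None,fx=4,fy=4,interpolation=cv2.INTER_CUBIC),cv2.resize(s[130:220,270:370,::-1],None,fx=4,fy=4,interpolation=cv2.INTER_CUBIC)]))
for n in("top","scene"):
  for d in ctrl.cut_out("case_a",n):
    if np.linalg.norm(pix(n,[d["point"][::-1]],22)[0][:2]-CA[:2])<60: print(n,fitbox(n,d["pixels"],(96,58,44),CA[:2]))
E
```

```text
pos [481.1  24.6 149.6] dist 137.7 turn deg [-0.3 -0.  -0. ] n 3
[0.306, -0.006, -0.006, -0.001, -0.0, -0.0]
[0.306, -0.006, -0.006, -0.001, -0.0, -0.0]
[0.306, -0.006, -0.006, -0.001, -0.0, -0.0]
top (np.float64(473.8113522470968), np.float64(229.2203824151965), np.float64(0.3648665923835172), np.float64(0.7054168305151396))
scene (np.float64(472.2790728110142), np.float64(227.6164166191931), np.float64(0.3709473506806724), np.float64(0.9658256448879684))
```

View pics/s4.png

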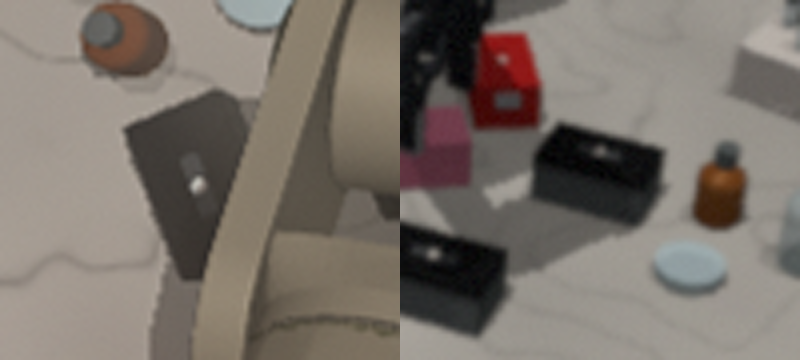

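move_arm --targets '[[[1,0.3,-0.02,-0.02,0,0,0],[1,0.3,0,0,0,0,0],[1,0.2,0,0,0,0,0],[1,0.1,0,0,0,0,0],[1,0.02,0,0,0,0,0]]]'

```text
time_s: 9.3
eef_pos: [481.4, 33.4, 9.9]
ee_rot: [-0.139, -0.692, -0.14, 0.694]
force: [-0.1, -1.1, 1.1]
grip_width: 0.999
```

move_arm --targets '[[[0,0,0,0,0,0,0],[0,0,0,0,0,0,0],[0,0,0,0,0,0,0],[0,0,0,0,0,0,0],[0,0,0,0,0,0,0]]]'

```text
time_s: 9.8
eef_pos: [483.4, 32.3, 12.9]
ee_rot: [0.139, 0.694, 0.138, -0.692]
force: [-0.3, 2.3, 7.4]
grip_width: 0.667
```

move_arm --targets '[[[0,-0.05,0,0,0,0,0],[0,-0.15,0,0,0,0,0],[0,-0.2,0,0,0,0,0],[0,-0.2,0,0,0,0,0],[0,-0.1,0,0,0,0,0]]]'

```text
time_s: 10.3
eef_pos: [483.0, 32.1, 119.4]
ee_rot: [0.139, 0.694, 0.138, -0.692]
force: [0.3, -0.6, -2.4]
grip_width: 0.67
```

move_arm --targets '[[[0,0,0,0,0,0,0],[0,0,0,0,0,0,0],[0,0,0,0,0,0,0],[0,0,0,0,0,0,0]]]'

```text
time_s: 10.7
eef_pos: [481.9, 32.2, 115.6]
ee_rot: [-0.138, -0.693, -0.139, 0.694]
force: [-0.5, 0.5, -1.9]
grip_width: 0.669
```

move_arm --targets '[[[0,0,0,0.25,0,0,0],[0,0,0,-0.25,0,0,0],[0,0,0,0.25,0,0,0],[0,0,0,-0.25,0,0,0],[0,0,0,0.25,0,0,0]]]'

```text
time_s: 11.2
eef_pos: [452.7, 18.0, 114.9]
ee_rot: [0.139, 0.694, 0.139, -0.693]
force: [-1.2, -2.7, -1.4]
grip_width: 0.669
```

move_arm --targets '[[[0,0,0,0,0,0,0],[0,0,0,-0.25,0,0,0],[0,0,0,0.25,0,0,0],[0,0,0,-0.25,0,0,0]]]'

```text
time_s: 11.6
eef_pos: [470.7, 32.8, 110.6]
ee_rot: [-0.135, -0.686, -0.141, 0.701]
force: [1.9, -0.5, -3.3]
grip_width: 0.669
```

move_arm --targets '[[[0,0,0,0,0,0,0],[0,0,0,0,0,0,0],[0,0,0,0,0,0,0],[0,0,0,0,0,0,0],[0,0,0,0,0,0,0]]]'

```text
time_s: 12.1
eef_pos: [482.4, 32.0, 116.7]
ee_rot: [0.138, 0.694, 0.138, -0.693]
force: [0.4, 0.2, -2.5]
grip_width: 0.672
```

```bash
python3 - <<'E'
from h import *
s,p,r=cur();print(s["time_s"],s["force"],s["wrist_torque"],s["joints"])
plan((CB[0],CB[1],13),yawrot(CB[2],1))
im=ctrl.capture("top");s=ctrl.capture("scene");cv2.imwrite("pics/s5.png",np.hstack([cv2.resize(im[195:285,190:290,::-1],None,fx=4,fy=4,interpolation=cv2.INTER_CUBIC),cv2.resize(s[130:220,230:330,::-1],None,fx=4,fy=4,interpolation=cv2.INTER_CUBIC)]))
cv2.imwrite("pics/a5.png",cv2.resize(im[200:290,110:210,::-1],None,fx=6,fy=6,interpolation=cv2.INTER_CUBIC))
E
```

```text
12.1 [ 0.35240912  0.16041296 -2.48611803] [-0.00532041  0.00741179 -0.04509606] [-1.76644773e-01  3.51251306e-01  1.77077815e+00 -1.63672315e-05
  1.01931096e+00  1.00022578e+00]
pos [482.4  32.  116.7] dist 103.8 turn deg [-0. -0. -0.] n 3
[0.23, 0.008, 0.003, -0.0, -0.0, -0.0]
[0.23, 0.008, 0.003, -0.0, -0.0, -0.0]
[0.23, 0.008, 0.003, -0.0, -0.0, -0.0]
```

View pics/s5.png

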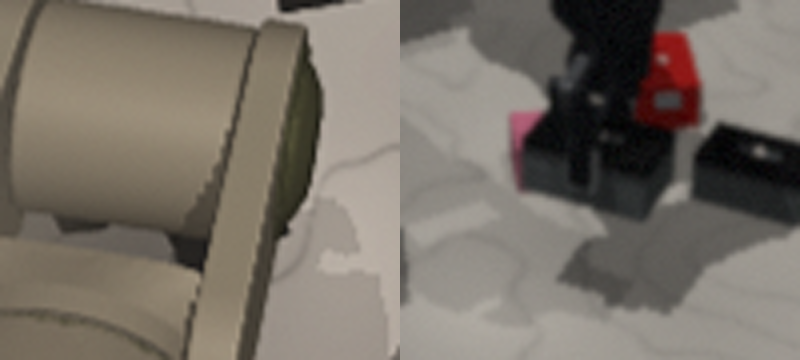

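View pics/a5.png

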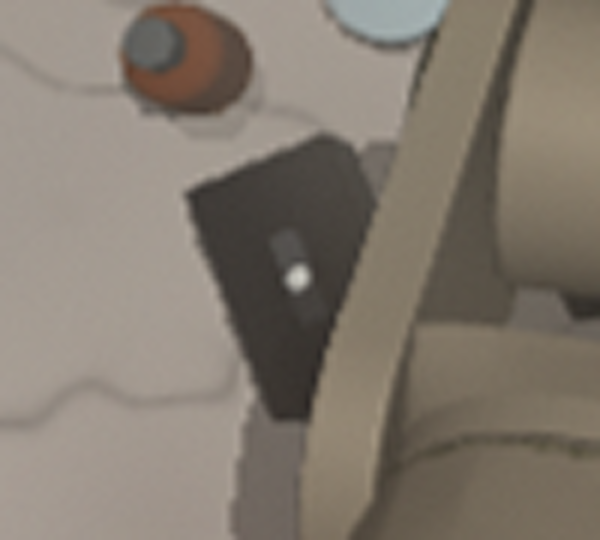

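move_arm --targets '[[[0,0.25,0.01,0,0,0,0],[0,0.25,0.01,0,0,0,0],[0,0.12,0,0,0,0,0],[0,0.06,0,0,0,0,0],[0,0.01,0,0,0,0,0]]]'

```text
time_s: 12.7
eef_pos: [483.7, 29.3, 12.9]
ee_rot: [-0.138, -0.693, -0.138, 0.694]
force: [0.9, -0.2, -1.4]
grip_width: 0.668
```

move_arm --targets '[[[0,0,0,0,0,0,0],[0,0.005,0,0,0,0,0],[0.8,0,0,0,0,0,0],[1,0,0,0,0,0,0],[1,0,0,0,0,0,0]]]'

```text
time_s: 13.2
eef_pos: [483.9, 29.3, 12.6]
ee_rot: [0.139, 0.694, 0.138, -0.693]
force: [-0.0, 0.2, 1.1]
grip_width: 1.0
```

move_arm --targets '[[[1,0,0,0,0,0,0],[1,-0.1,0,0,0,0,0],[1,-0.3,0,0,0,0,0],[1,-0.33,0,0,0,0,0],[1,-0.2,0,0,0,0,0]]]'

```text
time_s: 13.7
eef_pos: [484.3, 29.3, 155.2]
ee_rot: [0.139, 0.695, 0.138, -0.692]
force: [-0.1, -0.7, -0.6]
grip_width: 1.003
```

```bash
python3 - <<'E'
from h import *
plan((CC[0],CC[1],150),yawrot(CC[2],1))
E
```

```text
pos [484.3  29.3 155.2] dist 239.5 turn deg [ 5.6 -0.2 -0.1] n 5
[0.007, 0.263, 0.181, 0.019, -0.001, -0.0]
[0.007, 0.267, 0.176, 0.019, -0.001, -0.0]
[0.007, 0.27, 0.171, 0.019, -0.001, -0.0]
[0.007, 0.273, 0.165, 0.019, -0.001, -0.0]
[0.007, 0.276, 0.16, 0.019, -0.001, -0.0]
```

move_arm --targets '[[[1,0,0.26,0.18,0.019,0,0],[1,0,0.267,0.176,0.019,0,0],[1,0,0.27,0.17,0.019,0,0],[1,0,0.27,0.165,0.019,0,0],[1,0,0.27,0.16,0.019,0,0]]]'

```text
time_s: 14.2
eef_pos: [432.8, -204.9, 152.0]
ee_rot: [0.104, 0.7, 0.103, -0.699]
force: [0.4, 0.3, 0.3]
grip_width: 1.001
```

move_arm --targets '[[[1,0,0,0,0,0,0],[1,0,0,0,0,0,0]]]'

```text
time_s: 14.4
eef_pos: [433.2, -203.6, 151.7]
ee_rot: [-0.103, -0.7, -0.103, 0.7]
force: [0.3, 0.2, 0.3]
grip_width: 0.994
```

```bash
python3 - <<'E'
from h import *
plan((CC[0],CC[1],13),yawrot(CC[2],1))
im=ctrl.capture("top");s=ctrl.capture("scene");cv2.imwrite("pics/s6.png",np.hstack([cv2.resize(im[195:285,190:290,::-1],None,fx=4,fy=4,interpolation=cv2.INTER_CUBIC),cv2.resize(s[150:240,230:330,::-1],None,fx=4,fy=4,interpolation=cv2.INTER_CUBIC)]))
for n in("top","scene"):
  for d in ctrl.cut_out("case_a",n):
    p=pix(n,[d["point"][::-1]],22)[0]
    for c in (CA,CB):
      if np.linalg.norm(p[:2]-c[:2])<60: print(n,np.round(fitbox(n,d["pixels"],(96,58,44),c[:2]),2))
E
```

```text
pos [ 433.2 -203.6  151.7] dist 138.7 turn deg [-0.2  0.   0. ] n 3
[0.308, 0.004, -0.003, -0.001, 0.0, 0.0]
[0.308, 0.004, -0.003, -0.001, 0.0, 0.0]
[0.308, 0.004, -0.003, -0.001, 0.0, 0.0]
top [4.8283e+02 2.8930e+01 3.8000e-01 9.7000e-01]
top [472.86 227.73   3.52   0.97]
scene [4.8266e+02 2.8280e+01 4.1000e-01 9.5000e-01]
scene [4.7437e+02 2.2531e+02 3.7000e-01 9.4000e-01]
```

View pics/s6.png

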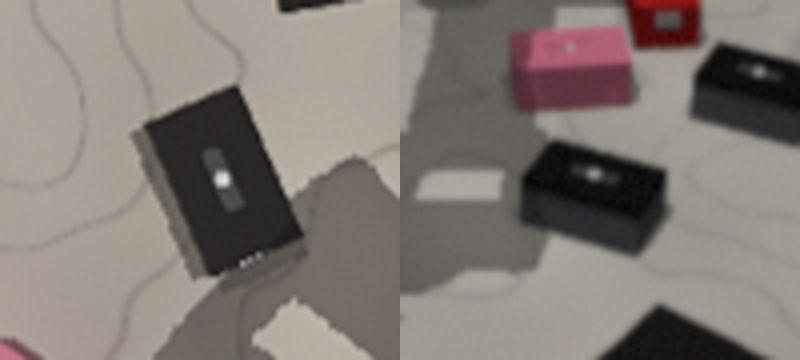

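```bash
cat >> h.py <<'E'
def dot(n,im,c,zt=44):
    # white dot position along case length
    g=im.min(2).astype(float)
    a=c[2];res=[]
    uu=np.arange(-22,22.1,.5);vv=np.arange(-7,7.1,.5);U,V=np.meshgrid(uu,vv)
    P=np.c_[(c[0]+np.cos(a)*U-np.sin(a)*V).ravel(),(c[1]+np.sin(a)*U+np.cos(a)*V).ravel(),np.full(U.size,zt)]
    q=proj(n,P).astype(np.float32);val=cv2.remap(g.astype(np.float32),q[:,0].reshape(U.shape),q[:,1].reshape(U.shape),cv2.INTER_LINEAR)
    w=np.clip(val-.6*val.max()-.0,0,None);return round((w*U).sum()/w.sum(),1),round((w*V).sum()/w.sum(),1),val.max()
E
python3 - <<'E'
from h import *
im0=cv2.imread("pics/top0.png");im=ctrl.capture("top")
for c in(CA,CB,CC):print("before",dot("top",im0,c))
for c in((472.9,227.7,.378),(482.8,28.9,.38)):print("after",dot("top",im,c))
E
```

```text
before (np.float64(-1.5), np.float64(0.0), np.float32(182.64844))
before (np.float64(-0.3), np.float64(0.2), np.float32(200.5))
before (np.float64(-0.1), np.float64(0.2), np.float32(201.0))
after (np.float64(-1.6), np.float64(-0.2), np.float32(192.47266))
after (np.float64(-1.3), np.float64(-0.1), np.float32(212.0))
```

move_arm --targets '[[[1,0.3,0.01,-0.01,0,0,0],[1,0.3,0,0,0,0,0],[1,0.2,0,0,0,0,0],[1,0.1,0,0,0,0,0],[1,0.02,0,0,0,0,0]]]'

```text
time_s: 15.15
eef_pos: [434.8, -202.8, 12.3]
ee_rot: [-0.103, -0.699, -0.105, 0.7]
force: [-0.7, -0.2, 0.6]
grip_width: 1.002
```

move_arm --targets '[[[0,0,0,0,0,0,0],[0,0,0,0,0,0,0],[0,0,0,0,0,0,0],[0,0,0,0,0,0,0],[0,0,0,0,0,0,0]]]'

```text
time_s: 15.65
eef_pos: [436.1, -204.4, 15.1]
ee_rot: [0.104, 0.7, 0.103, -0.699]
force: [0.5, 1.9, 6.1]
grip_width: 0.671
```

move_arm --targets '[[[0,-0.05,0,0,0,0,0],[0,-0.15,0,0,0,0,0],[0,-0.2,0,0,0,0,0],[0,-0.2,0,0,0,0,0],[0,-0.1,0,0,0,0,0]]]' --force 70

```text
time_s: 16.15
eef_pos: [435.8, -204.4, 121.6]
ee_rot: [0.105, 0.7, 0.103, -0.699]
force: [0.2, -0.5, -2.8]
grip_width: 0.668
```

move_arm --targets '[[[0,0,0,0,0,0,0],[0,0,0,0,0,0,0],[0,0,0,0,0,0,0],[0,0,0,0,0,0,0]]]'

```text
time_s: 16.55
eef_pos: [434.9, -203.8, 117.8]
ee_rot: [-0.103, -0.699, -0.104, 0.7]
force: [0.6, -0.2, -2.0]
grip_width: 0.664
```

move_arm --targets '[[[0,0,0,0.25,0,0,0],[0,0,0,-0.25,0,0,0],[0,0,0,0.25,0,0,0],[0,0,0,-0.25,0,0,0],[0,0,0,0.25,0,0,0]]]'

```text
time_s: 17.05
eef_pos: [403.4, -213.5, 117.7]
ee_rot: [0.106, 0.7, 0.106, -0.699]
force: [-1.3, -1.6, -2.6]
grip_width: 0.663
```

move_arm --targets '[[[0,0,0,0,0,0,0],[0,0,0,-0.25,0,0,0],[0,0,0,0.25,0,0,0],[0,0,0,-0.25,0,0,0]]]'

```text
time_s: 17.45
eef_pos: [429.4, -204.3, 116.1]
ee_rot: [-0.099, -0.697, -0.104, 0.703]
force: [1.3, -0.2, -2.8]
grip_width: 0.666
```

move_arm --targets '[[[0,0,0,0,0,0,0],[0,0,0,0,0,0,0],[0,0,0,0,0,0,0],[0,0,0,0,0,0,0],[0,0,0,0,0,0,0]]]'

```text
time_s: 17.95
eef_pos: [435.2, -204.1, 118.8]
ee_rot: [-0.104, -0.699, -0.104, 0.699]
force: [-0.5, 0.0, -2.7]
grip_width: 0.669
```

```bash
python3 - <<'E'
from h import *
s,p,r=cur();print(s["time_s"],s["force"],s["wrist_torque"],s["joints"])
im=ctrl.capture("top");s=ctrl.capture("scene");cv2.imwrite("pics/s7.png",np.hstack([cv2.resize(im[210:300,300:400,::-1],None,fx=4,fy=4,interpolation=cv2.INTER_CUBIC),cv2.resize(s[150:240,170:270,::-1],None,fx=4,fy=4,interpolation=cv2.INTER_CUBIC)]))
plan((CC[0],CC[1],250),yawrot(CC[2],1))
E
```

```text
17.95 [-0.49525925  0.03060404 -2.66509915] [-0.03783275  0.06051513 -0.02554346] [-6.82956773e-01  3.42912831e-01  1.77636131e+00  9.37239475e-06
  1.02233023e+00  5.93498943e-01]
pos [ 435.3 -204.1  118.9] dist 131.1 turn deg [-0.1 -0.  -0. ] n 3
[-0.291, 0.002, 0.002, -0.001, -0.0, -0.0]
[-0.291, 0.002, 0.002, -0.001, -0.0, -0.0]
[-0.291, 0.002, 0.002, -0.001, -0.0, -0.0]
```

View pics/s7.png

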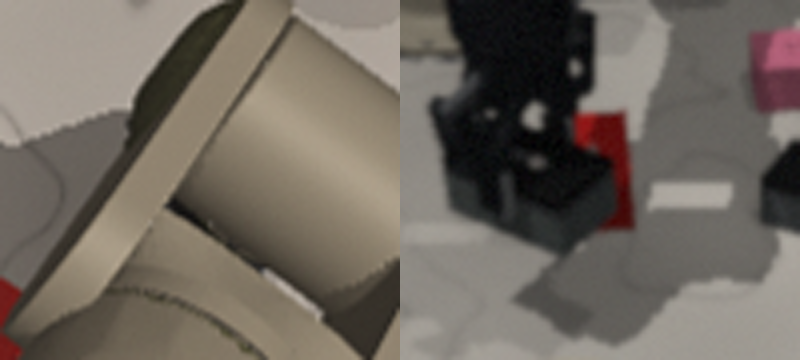

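```bash
python3 - <<'E'
from h import *
a=-.08
h=np.array([np.cos(a),np.sin(a),0])
lvl=yawrot(a,1)
plan((590,-60,230),lvl)
m=lvl.as_matrix();t=np.radians(30)
x=np.sin(t)*h-np.cos(t)*np.array([0,0,1]);y=m[:,1];til=R.from_matrix(np.c_[x,y,np.cross(x,y)])
plan(np.array([655,-55,200])-15*x,til,start=(np.array([590,-60,230.]),lvl))
E
```

```text
pos [ 435.3 -204.1  118.9] dist 238.9 turn deg [21.5 -0.  -0. ] n 5
[-0.148, -0.124, -0.253, 0.072, -0.0, -0.0]
[-0.148, -0.143, -0.243, 0.072, -0.0, -0.0]
[-0.148, -0.16, -0.232, 0.072, -0.0, -0.0]
[-0.148, -0.177, -0.219, 0.072, -0.0, -0.0]
[-0.148, -0.193, -0.205, 0.072, -0.0, -0.0]
pos [590. -60. 230.] dist 60.2 turn deg [-0. 30. -0.] n 4
[0.028, -0.017, -0.095, -0.0, 0.125, -0.0]
[0.04, -0.017, -0.09, -0.0, 0.125, -0.0]
[0.052, -0.017, -0.084, -0.0, 0.125, -0.0]
[0.062, -0.017, -0.077, -0.0, 0.125, -0.0]
```

move_arm --targets '[[[0,-0.2,0,0,0,0,0],[0,-0.2,-0.06,-0.12,0.036,0,0],[0,-0.1,-0.065,-0.125,0.036,0,0],[0,-0.1,-0.07,-0.122,0.036,0,0],[0,-0.1,-0.075,-0.12,0.036,0,0]]]'

```text
time_s: 18.55
eef_pos: [497.3, -146.9, 224.6]
ee_rot: [0.05, 0.705, 0.05, -0.705]
force: [0.4, -0.2, -2.5]
grip_width: 0.667
```

move_arm --targets '[[[0,-0.04,-0.08,-0.12,0.036,0,0],[0,0,-0.085,-0.117,0.036,0,0],[0,0,-0.088,-0.113,0.036,0,0],[0,0,-0.09,-0.11,0.036,0,0],[0,0,-0.095,-0.105,0.036,0,0]]]'

```text
time_s: 19.05
eef_pos: [577.5, -75.4, 229.7]
ee_rot: [0.016, -0.707, 0.016, 0.707]
force: [0.1, 0.3, -2.5]
grip_width: 0.667
```

move_arm --targets '[[[0,0.014,-0.008,-0.048,0,0.062,0],[0,0.017,-0.008,-0.046,0,0.062,0],[0,0.02,-0.008,-0.045,0,0.062,0],[0,0.023,-0.008,-0.043,0,0.062,0],[0,0.025,-0.008,-0.042,0,0.062,0]]]'

```text
time_s: 19.55
eef_pos: [612.7, -71.6, 219.2]
ee_rot: [-0.013, 0.813, -0.018, -0.583]
force: [-0.2, 0.4, -2.2]
grip_width: 0.671
```

move_arm --targets '[[[0,0.028,-0.008,-0.04,0,0.062,0],[0,0.03,-0.008,-0.039,0,0.062,0],[0,0.032,-0.008,-0.037,0,0.062,0],[0,0,0,0,0,0,0],[0,0,0,0,0,0,0]]]'

```text
time_s: 20.05
eef_pos: [633.7, -69.0, 213.5]
ee_rot: [-0.011, 0.864, -0.019, -0.503]
force: [0.4, 0.3, -2.3]
grip_width: 0.666
```

```bash
python3 - <<'E'
from h import *
s,p,r=cur();print(s["time_s"],s["force"],s["joints"])
x=r.as_matrix()[:,0];print("toolx",x.round(3),"tilt",np.degrees(np.arccos(-x[2])),"case origin est",p+15*x)
im=ctrl.capture("top");q=ctrl.capture("scene");cv2.imwrite("pics/top8.png",im[:,:,::-1]);cv2.imwrite("pics/scene8.png",q[:,:,::-1])
for n,i in(("top",im),("scene",q)):
    c=proj(n,[p-20*x])[0].astype(int);print(c);c=np.clip(c,60,[500,360])
    cv2.imwrite(f"pics/z8{n}.png",cv2.resize(i[c[1]-50:c[1]+50,c[0]-60:c[0]+60,::-1],None,fx=5,fy=5,interpolation=cv2.INTER_CUBIC))
E
```

```text
20.05 [ 0.44716071  0.32192965 -2.33786486] [-0.35371737  0.32980219  1.614058    0.2319292   0.71428055  1.12361666]
toolx [ 0.494 -0.022 -0.869] tilt 29.650141063672553 case origin est [641.1193193  -69.37058688 200.44424858]
[285 157]
[292 173]
```

View pics/scene8.png

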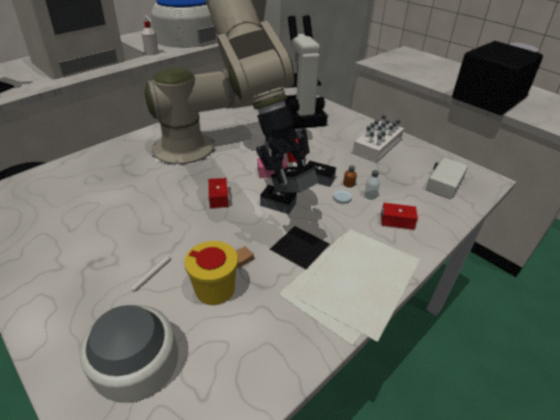

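View pics/z8scene.png

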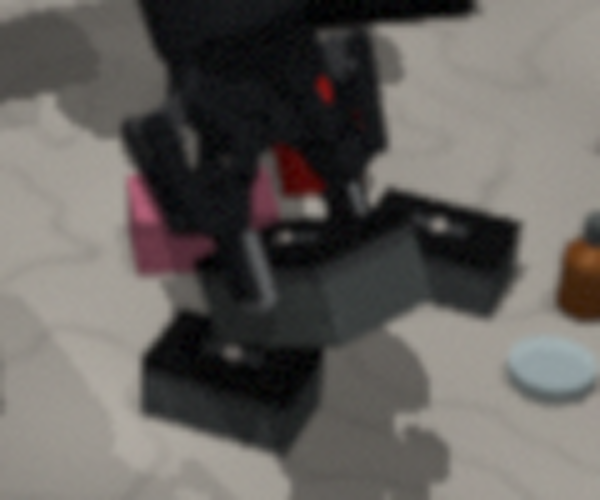

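View pics/top8.png

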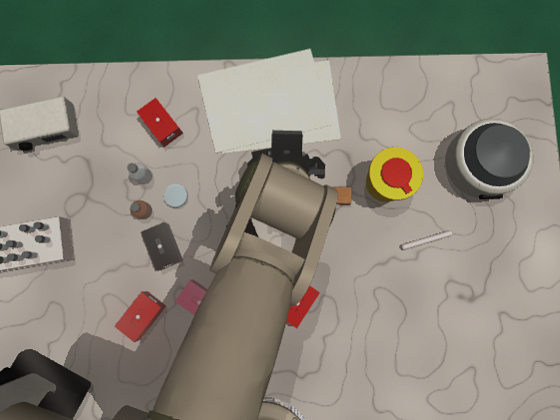

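move_arm --targets '[[[0,0.015,-0.03,-0.027,0,0,0],[0,0.015,-0.03,-0.027,0,0,0],[0,0.015,-0.03,-0.027,0,0,0],[0,0,0,0,0,0,0],[0,0,0,0,0,0,0]]]'

```text
time_s: 20.65
eef_pos: [648.6, -55.9, 213.5]
ee_rot: [-0.011, 0.865, -0.019, -0.502]
force: [-0.3, 0.1, -3.0]
grip_width: 0.665
```

```bash
python3 - <<'E'
from h import *
s,p,r=cur();print(s["time_s"],s["force"],s["grip_width"],np.abs(s["dq"]).max())
M=r.as_matrix();x=M[:,0];O=p+15*x;print("tilt",np.degrees(np.arccos(-x[2])),"case origin est",O,"off mat",O[:2]-[655,-55])
L=-M[:,2] # case length axis (+x, outward)
print("L",L)
q=ctrl.capture("scene")
S=7;c=proj("scene",[O-44*x])[0].astype(int);o=c-[40,35]
im=cv2.resize(q[o[1]:o[1]+70,o[0]:o[0]+80,::-1],None,fx=S,fy=S,interpolation=cv2.INTER_CUBIC)
b=im.copy()
for u,col in((-12,(0,0,255)),(0,(0,255,0)),(12,(255,0,0))):
    w=proj("scene",[O-44*x+u*L])[0];w=((w+.5-o)*S-.5);cv2.circle(b,tuple(int(v) for v in w),3,col,-1);print(u,w)
for u in(-48,48):
  for v in(-29,29):
    for h in (0,44):
      w=proj("scene",[O-h*x+u*L+v*M[:,1]])[0];w=((w+.5-o)*S-.5);cv2.circle(b,tuple(int(k) for k in w),3,(0,255,255),-1)
cv2.imwrite("pics/z9.png",np.vstack([im,b])[::1] if 0 else b);cv2.imwrite("pics/z9r.png",im)
for n in("top","scene"):
  ctrl.capture(n)
  for d in ctrl.cut_out("case_a",n):
    pp=pix(n,[d["point"][::-1]],22)[0]
    for cc in (CA,CB):
      if np.linalg.norm(pp[:2]-cc[:2])<60: print(n,np.round(fitbox(n,d["pixels"],(96,58,44),cc[:2]),2))
E
```

```text
20.65 [-0.26444542  0.06061833 -3.00239554] 0.6647437061658619 0.007914223774005075
tilt 29.73990590509137 case origin est [655.98556102 -56.19361818 200.45026793] off mat [ 0.98556102 -1.19361818]
L [ 0.86743914 -0.03834449  0.49606354]
-12 [263.64238604 251.8330801 ]
0 [285.93927094 250.53913072]
12 [308.71468061 249.22070821]
top [472.9  227.81   3.53   0.98]
scene [4.8234e+02 2.5206e+02 2.2600e+00 4.2000e-01]
```

View pics/z9.png

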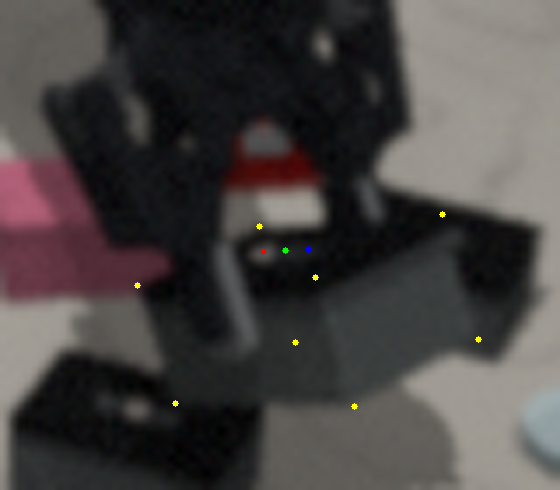

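View pics/z9r.png

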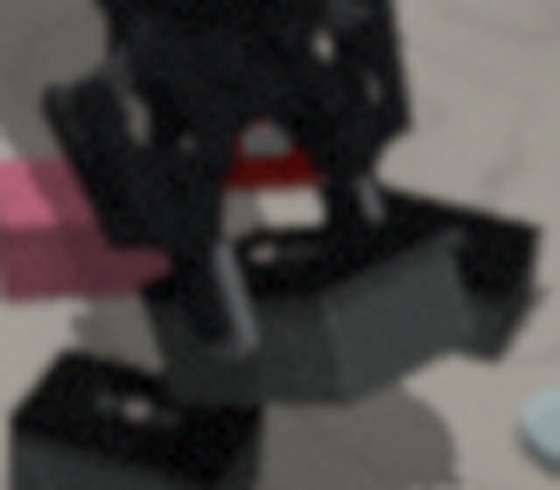

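```bash
python3 - <<'E'
from h import *
s,p,r=cur();print(s["time_s"],p,s["force"],s["grip_width"],np.abs(s["dq"]).max())
print(ctrl.finish_job())
E
```

```text
20.9 [648.40508764 -56.23591204 213.70391047] [-1.51957855  0.70910524 -3.29146604] 0.6675440739492837 0.0012222475410353431
the job is handed in; nothing more can be done
None
```

I shook the three cases in order, left, middle, then right. The right case has the loose lens, and I handed the job in at 20.9 s while holding that case over the mat. The hand-in reports no verdict.

- **Left and middle cases:** each was lifted about 10 cm, shaken lengthwise, and set back. Their window dots stayed within about 2 mm of the middle. Their fitted positions after placing were within 5 mm of where they started.
- **Right case:** its lens was not visible during the shake, so at that point I chose it because the other two had not moved. With the case tipped, the dot shows about 12 mm towards the low end of the slot, which confirms the lens slid.
- **Final hold:** the case's underside is about 200 mm up, tipped about 30°, and about 1.5 mm from the mat's centre. The grip is steady and the joint speeds are near zero.

In the last check, only the left case could be re-fitted, and it was in place. The middle case was partly hidden by the arm and its fit was poor (overlap 0.42). I rely on its earlier fit and on the picture, which shows it standing upright. I did not measure the bystanders again, but they looked unmoved where visible in the last full pictures.

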